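Stack a toroidal choke and its mounting parts on the chassis stud

TASK

Build up the choke's mounting on the upright stud of the amplifier chassis: the black rubber pad goes on first, then the copper-wound choke, then the red silicone ring, and last the steel dished plate with its dish down inside the ring, so that all four sit flat over the stud ready for the nut. Lower the choke into place rather than dropping it, let go of everything, and leave the other things on the bench where they are.

Things in the scene. Friction and masses are not known exactly. Their poses are not given: they have to be found in the camera images.
- chassis: open aluminium amplifier pan, fixed, 220 x 144 mm (x -75..145, y +-72), with an upright steel stud, 6 mm thick, pointed. Origin: on the stud's axis at bench height; z up, x to the rear panel. Floor's top 4 mm, stud's tip 68 mm above the origin. Edge flanges 14 mm high at front and sides; electronics and rear panel, up to 50 mm high, from x = 80 on. Floor bare within 70 mm of the stud
- base_pad: flat black rubber ring (stiff): 60 mm outside diameter, 16 mm hole, 12 mm thick, about 30 g, loose, lying flat on the bench. Origin: centre of its underside, z up
- choke: toroidal choke: thick copper-brown wound ring, 62 mm outside diameter, 22 mm hole, 26 mm high, about 0.35 kg, loose, lying flat on the bench. Origin: centre of its underside, z up. Either face may be up; it need not be turned
- top_pad: flat red silicone ring (stiff): 44 mm outside diameter, 26 mm hole, 10 mm thick, about 20 g, loose, lying flat on the bench. Origin: centre of its underside, z up
- plate: bright steel dished plate, 60 g, loose, lying dish down, as fitted: 54 mm in diameter, its flat part 8 mm and the top of its raised edge 17 mm above the origin; the hollow dish in its middle, 16 mm across below and 19 mm above, reaches 8 mm below the flat and has a 12 mm hole. Origin: centre of the dish's underside, z up. Fitted, the flat rests on the red ring, the dish hangs in the ring's hole
- capacitor: bystander: dark blue capacitor can, 25 mm diameter, 40 mm high, standing upright, loose, between two of the parts (one nearer the robot in x, one farther). Origin: centre of its underside
- ferrite: bystander: small green ferrite ring, 34 mm outside diameter, 13 mm high, loose, lying flat between two of the parts (one nearer the robot in x, one farther). Not part of this job. Origin: centre of its underside
- bottle: bystander: white flux bottle with yellow label and pointed spout, 42 mm diameter, 130 mm high, standing, loose. Origin: centre of its underside
- screw_tray: bystander: blue open tray of screws, 120 x 90 x 40 mm, fixed. Origin: centre of its underside
Mind the look-alikes: they are no part of the job. What is shaped like the choke but green or turquoise is not meant.

How it is judged:
By the outcome, as a careful person would: the job done as asked, in the order asked, and still so for the second after the job is handed in, with the robot touching nothing.
It also fails if it takes over 96 s, if anything falls off the work surface, if the arm or the gripper's body presses on something with over 40 N, if the wrist force passes 120 N, or if a joint passes its speed limit or range.

ROBOT

A 6-joint arm with a two-finger parallel gripper is mounted at the origin on the work surface. World frame = base frame: x ahead of the robot, y to its left, z up, the work surface at z = 0. Lengths are in m, angles in degrees, forces in N, time in s.
With the tool pointing down it reaches from about 0.275 to 0.875 m from the base axis. Payload 12.5 kg.
Tool frame: the origin (TCP) lies at the very end of the fingers, on their centre line; the grasp point (between the pads) lies 19 mm behind it; z points along the fingers, y is the line along which they close (so a half turn about z gives the same grasp; the last joint's range is limited). The gripper opens to 85 mm and grips with 20 to 120 N. Pads are 22 mm wide; open, the fingers measure 114 mm over their backs; the gripper's body (76 mm by 85 mm) begins 54 mm behind the grasp point. The pads swing forward as they close: fully open they stand 13 mm farther back than shut.
Start: joints at [-67.987, 20.094, 94.641, -0, 65.266, -4.847], TCP at [0.249, -0.491, 0.231] pointing down, gripper open.
Joint ranges: [-157.81, 157.81], [-45, 120.19], [0.68, 151.7], [-89.99, 269.99], [4.06, 180], [-164.3, 164.3]. Speed limits (degrees/s): [127.2, 127.2, 159.86, 180, 180, 180].

INTERFACE

Orientations are given as a 3x3 rotation matrix whose columns are the frame's x, y, z axes.
In Python, from plant import ctrl, imaging gives the robot as it stands. Calls block until the motion is done:
- ctrl.move_pose(position, orientation): joint-space move of the TCP to a pose.
- ctrl.line_to(position, frame=None, vel=0.15, force_limit=None): straight line of the TCP; frame=None keeps the orientation; vel is the mean speed in m/s. With force_limit (N) it stops when the force on the tool has changed by that much, and returns True; else False.
- ctrl.goto_joints(angles): joint-space move.
- ctrl.set_gripper(opening, f_grip=None): finger opening in m; f_grip is the grip in N (None keeps the last); returns when the fingers have stopped.
- ctrl.wait(seconds).
- ctrl.solve_ik(position, orientation): joint angles nearest the present ones, or None.
- ctrl.get_state(): the state.
- imaging.snapshot(name): name is "scene" or "top" or "wrist"; returns the picture (480x640x3 uint8, red, green, blue); there is no depth.
- imaging.camera_params(name): a dict with "fx", "fy", "cx", "cy" (pixels), "rvec" (rotation vector, rad) and "tvec" (3), from world to camera coordinates, as OpenCV has them; the wrist camera has in their place "T_tool_cam" (4x4, takes a point from camera to tool coordinates, whose origin is the TCP and whose axes are the flange's). Camera axes: x right, y down, z forward; pixel columns grow to the right and rows downward; lengths in m; the calibration is good to about 2 mm. A picture is of the moment at which its call begins: read the wrist's pose just before it. camera_params takes no time and is no camera call.
A pose or a line that the arm cannot do raises ctrl.Unreachable and nothing moves.
- ctrl.job_done(): hands the job in; it is judged then, once.
The state is a dict: "t": time; "joint_pos": joint angles; "joint_vel": joint speeds; "tau": joint torques, N m; "position": TCP position; "orientation": TCP orientation; "force": force on the tool from outside, world axes, zero at the start; "moment": the same for the moment, N m; "finger_gap": finger opening in m; "gripper_force": force on a finger pad.
Only numpy, scipy, OpenCV 4.12 (cv2) and the standard library are available. Lean on these libraries where they do the work, as an engineer would, in place of code of your own. Each camera call takes 0.05 s, during which the arm holds its last target. There are 200 camera calls.

## Working session

There is one attempt and no reset: what is moved stays moved. The work goes in short steps, each a Python script; the robot and the scene stay as the last script left them, time stands still between calls to the robot, and variables do not carry over. Pictures are saved under pics/ and viewed, at most 14 in all, crops included, and the job is handed in when it is done.

```bash
ls; mkdir -p pics; python3 - <<'E'
from plant import ctrl, imaging
import cv2
for n in ("scene","top"):
    cv2.imwrite(f"pics/{n}0.png",imaging.snapshot(n)[:,:,::-1])
    p=imaging.camera_params(n); print(n,p)
print(imaging.camera_params("wrist"))
s=ctrl.get_state(); print(s["position"],s["orientation"],s["t"])
E
```

```text
pics
scene {'fx': 602.1085009421549, 'fy': 602.1085009421549, 'cx': 321.942499883216, 'cy': 234.8151912086017, 'rvec': array([ 2.04266539,  0.67859005, -0.36053398]), 'tvec': array([-0.38400999, -0.12275745,  1.57099835])}
top {'fx': 617.6210874835216, 'fy': 617.6210874835216, 'cx': 304.673061217559, 'cy': 246.75698113122465, 'rvec': array([ 2.15132911, -2.11203644,  0.18905546]), 'tvec': array([-0.01649227,  0.49362537,  1.47126378])}
{'fx': 372.49447030567364, 'fy': 372.49447030567364, 'cx': 322.7411415073098, 'cy': 237.58193436002983, 'T_tool_cam': array([[-4.18012284e-04, -9.50941446e-01, -3.09370638e-01,
         7.99147294e-02],
       [ 9.99999884e-01, -4.71497056e-04,  9.81148577e-05,
         1.05381021e-03],
       [-2.39168830e-04, -3.09370562e-01,  9.50941533e-01,
        -1.41234987e-01],
       [ 0.00000000e+00,  0.00000000e+00,  0.00000000e+00,
         1.00000000e+00]])}
[ 0.24838227 -0.49038113  0.23080219] [[ 8.92141800e-01  4.51755307e-01 -3.90173072e-04]
 [ 4.51755465e-01 -8.92141260e-01  9.85625107e-04]
 [ 9.71718761e-05 -1.05558017e-03 -9.99999438e-01]] 0.1
```

View pics/top0.png

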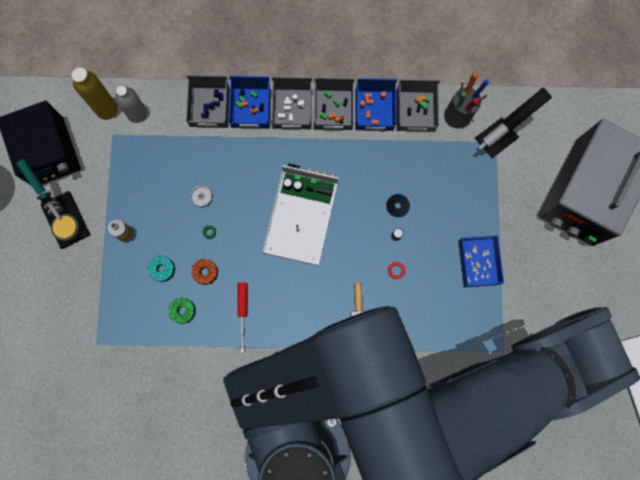

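View pics/scene0.png

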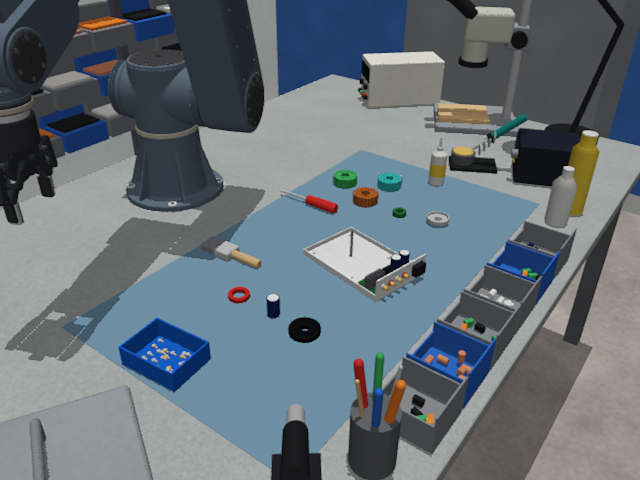

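Top view: black pad (398,205), capacitor (397,234), red ring (396,270), chassis stud (297,228), ferrite (209,232), plate (201,196). There are three choke-like rings: copper-brown (204,271), green (181,310) and turquoise (161,268). The copper-brown one at (204,271) fits the description. I'll confirm it in an enlarged crop.

```bash
cat > h.py <<'E'
from plant import ctrl, imaging
import numpy as np, cv2
def ray(name,u,v,st=None):
    p=imaging.camera_params(name)
    d=np.array([(u-p["cx"])/p["fx"],(v-p["cy"])/p["fy"],1.])
    if name=="wrist":
        T=np.eye(4);T[:3,:3]=st["orientation"];T[:3,3]=st["position"];T=T@p["T_tool_cam"]
        return T[:3,3],T[:3,:3]@d
    R=cv2.Rodrigues(p["rvec"])[0]
    return -R.T@p["tvec"],R.T@d
def at(name,u,v,z,st=None):
    o,d=ray(name,u,v,st); return o+d*(z-o[2])/d[2]
def R(yaw):  # tool down, tool x axis at yaw deg
    c,s=np.cos(np.radians(yaw)),np.sin(np.radians(yaw))
    return np.array([[c,s,0],[s,-c,0],[0,0,-1.]])
def save(name,img): cv2.imwrite(f"pics/{name}.png",img[:,:,::-1])
E
python3 - <<'E'
from h import *
im=cv2.imread("pics/top0.png")[:,:,::-1]
a=cv2.resize(im[180:330,140:240],None,fx=4,fy=4,interpolation=3)
b=cv2.resize(im[155:275,255:345],None,fx=4.4,fy=4.4,interpolation=3)
c=np.zeros((600,800,3),np.uint8); c[:600,:400]=a; c[:528,404:800]=b[:528,:396]
save("crop0",c)
for n,u,v,z in [("pad",398,205,.012),("cap",397,234,.04),("ring",396,270,.01),("stud",297,228,.004),("ferr",209,232,.013),("plate",201,196,.012),("choke",204,271,.026),("green",181,310,.026),("turq",161,268,.026),("tray",480,261,.02),("bottle",120,231,.06)]:
    p=at("top",u,v,z); print(n,p.round(4),np.hypot(*p[:2]).round(3))
E
```

```text
pad [ 0.6112 -0.242   0.012 ] 0.657
cap [ 0.5306 -0.2346  0.04  ] 0.58
ring [ 0.4452 -0.236   0.01  ] 0.504
stud [0.5485 0.0128 0.004 ] 0.549
ferr [0.5322 0.2334 0.013 ] 0.581
plate [0.6251 0.258  0.012 ] 0.676
choke [0.4316 0.2392 0.026 ] 0.493
green [0.3349 0.2907 0.026 ] 0.444
turq [0.4371 0.3454 0.026 ] 0.557
tray [ 0.4702 -0.4433  0.02  ] 0.646
bottle [0.5213 0.4423 0.06  ] 0.684
```

View pics/crop0.png

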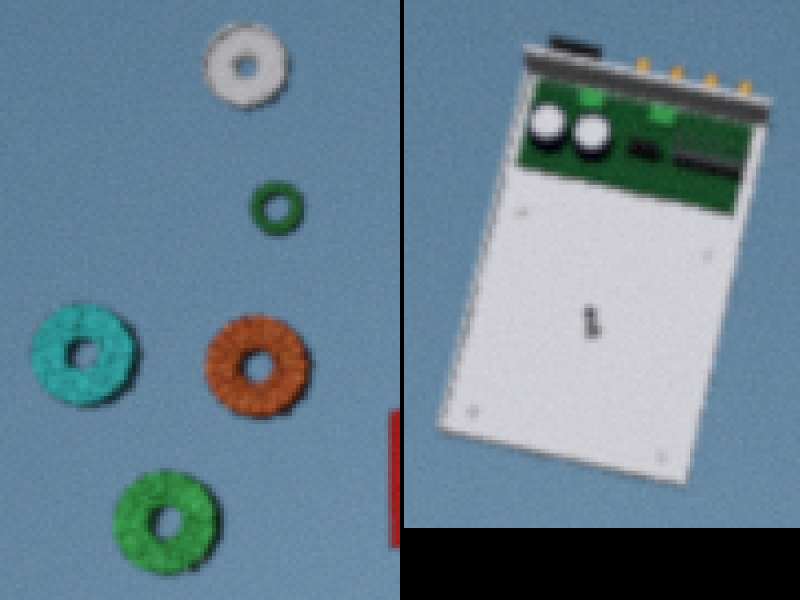

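Crop: the copper-brown choke is at crop (258,366), i.e. top (204.5,271.5). The green and turquoise rings are clearly different. The stud is at crop (592,322), and the chassis is yawed about -12°. Next I'll take wrist shots over the right-hand parts and the stud.

```bash
python3 - <<'E'
from h import *
import pickle
out={}
for n,p in [("right",[.51,-.24,.25]),("mid",[.53,.01,.25])]:
    ctrl.move_pose(p,R(0)); st=ctrl.get_state(); im=imaging.snapshot("wrist"); save(n,im); out[n]=st
    print(n,st["t"],st["position"].round(4),st["joint_pos"].round(1),st["finger_gap"])
pickle.dump(out,open("st.pkl","wb"))
E
```

```text
right 1.4583 [ 0.5096 -0.2406  0.2499] [-30.   20.5  91.3  -0.   68.2  60. ] 0.08557636175681958
mid 2.4917 [0.5302 0.0089 0.25  ] [-4.1 16.9 96.3 -0.  66.8 86. ] 0.08516924746180003
```

View pics/right.png

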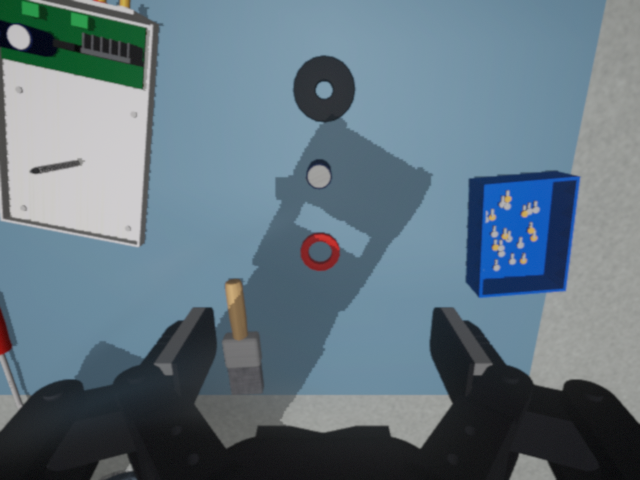

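View pics/mid.png

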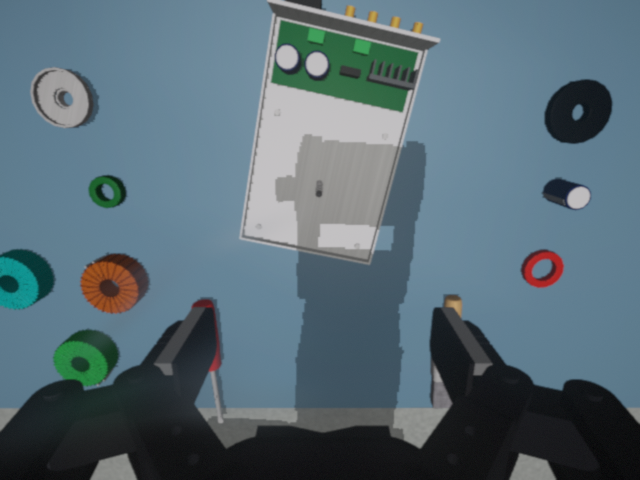

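Right view: pad (324,89), capacitor (319,174), red ring (320,252). Mid view: stud from about (319,181) to (319,195), choke (110,285), plate (62,98), ferrite (107,191). I'll segment the outlines for centres and enlarge the stud.

```bash
cat >> h.py <<'E'
def blob(im,u,v,lo,hi,r=45):
    "centre (bounding ellipse) and size of HSV-range blob near u,v; silhouettes -> use z=h/2"
    x0,y0=max(u-r,0),max(v-r,0)
    hsv=cv2.cvtColor(np.ascontiguousarray(im[y0:v+r,x0:u+r]),cv2.COLOR_RGB2HSV)
    m=cv2.inRange(hsv,np.array(lo),np.array(hi))
    cs=cv2.findContours(m,cv2.RETR_EXTERNAL,cv2.CHAIN_APPROX_NONE)[0]
    c=max(cs,key=cv2.contourArea); e=cv2.fitEllipse(cv2.convexHull(c))
    return e[0][0]+x0,e[0][1]+y0,e[1]
BLK=((0,0,0),(179,255,62)); RED=((170,120,60),(179,255,255)); COP=((3,120,40),(18,255,255)); GRY=((0,0,110),(179,45,255))
E
python3 - <<'E'
from h import *
import pickle
S=pickle.load(open("st.pkl","rb"))
I={n:cv2.imread(f"pics/{n}.png")[:,:,::-1] for n in("right","mid")}
for n,im,u,v,c,z in [("pad","right",324,89,BLK,.006),("pad","mid",578,111,BLK,.006),("ring","right",320,252,RED,.005),("ring","mid",543,268,RED,.005),("choke","mid",110,285,COP,.013),("plate","mid",62,98,GRY,.0125)]:
    b=blob(I[im],u,v,*c); print(n,im,np.round(b[:2],1),np.round(b[2],1),at("wrist",b[0],b[1],z,S[im]).round(4))
for n,u,v,r in [("mid",319,188,0)]:
    for z,vv in [(.068,195),(.004,181)]: print(z,at("wrist",319,vv,z,S[n]).round(4))
a=cv2.resize(I["mid"][163:213,286:352],None,fx=8,fy=8,interpolation=3)
save("crop1",a)
E
```

```text
pad right [323.9  88.6] [59.1 64.6] [ 0.6153 -0.2425  0.006 ]
pad mid [578. 111.] [57.9 71.2] [ 0.6153 -0.2421  0.006 ]
ring right [319.7 251.4] [37.2 38.5] [ 0.4482 -0.238   0.005 ]
ring mid [543.2 269.3] [21.9 26.7] [ 0.4472 -0.2391  0.005 ]
choke mid [111.3 282.8] [57.8 59.4] [0.4349 0.2432 0.013 ]
plate mid [58.9 97.1] [52.9 65.4] [0.6283 0.2592 0.0125]
0.068 [0.5448 0.0114 0.068 ]
0.004 [0.5466 0.012  0.004 ]
```

View pics/crop1.png

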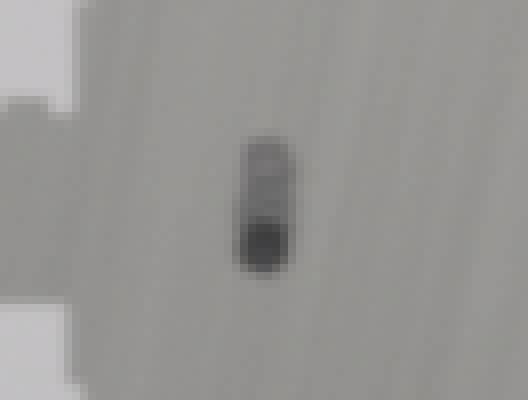

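Crop: the stud tip is at pixel (318.5,193.3) and the base centre at (319,182.6). Both project to about (0.5457, 0.0118), so they agree. Next I'll touch the bench to learn fingertip height against gap, then pick the pad.

```bash
python3 - <<'E'
from h import *
ctrl.move_pose([.60,-.335,.06],R(0))
for g in (.044,.060,.072):
    ctrl.set_gripper(g,30)
    ctrl.line_to([.60,-.335,.025],vel=.1)
    hit=ctrl.line_to([.60,-.335,-.012],vel=.03,force_limit=4)
    s=ctrl.get_state(); print(g,s["finger_gap"].round(4),hit,s["position"].round(4),s["force"].round(1),s["t"])
    ctrl.line_to([.60,-.335,.03],vel=.15)
E
```

```text
Traceback (most recent call last):
AttributeError: 'float' object has no attribute 'round'
```

```bash
python3 - <<'E'
from h import *
s=ctrl.get_state(); print(s["finger_gap"],s["position"].round(4),s["force"].round(1),s["t"])
ctrl.line_to([.60,-.335,.03],vel=.15)
for g in (.060,.072):
    ctrl.set_gripper(g,30)
    ctrl.line_to([.60,-.335,.015],vel=.1)
    hit=ctrl.line_to([.60,-.335,-.012],vel=.03,force_limit=4)
    s=ctrl.get_state(); print(g,s["finger_gap"],hit,s["position"].round(4),s["force"].round(1),s["t"])
    ctrl.line_to([.60,-.335,.03],vel=.15)
E
```

```text
0.04356990751256496 [ 0.5999 -0.3349 -0.002 ] [-1.9  1.4  7.5] 5.875
0.06 0.060145406209789386 True [ 0.6   -0.335 -0.005] [-2.9  2.1  8.5] 7.5083
0.072 0.07219314286709635 True [ 0.5998 -0.3349 -0.0082] [-2.9  0.5  7.2] 9.2
```

Fingertip offset above TCP is 2 mm at gap 44, 5 mm at gap 60 and 8 mm at gap 72. That leaves about 5 mm between the stud tip and the gripper body when placing the pad. Picking and placing the pad now.

```bash
cat >> h.py <<'E'
STUD=np.array([.5457,.0118])
def g(): 
    s=ctrl.get_state(); return f"t={s['t']:.1f} gap={s['finger_gap']:.4f} F={s['force'].round(1)} p={s['position'].round(4)}"
def pick(xy,z,opening,close,f,up=.12):
    ctrl.set_gripper(opening,f)
    ctrl.move_pose([*xy,.06],R(0)); ctrl.line_to([*xy,z],vel=.12,force_limit=15)
    ctrl.set_gripper(close,f); print("grip",g())
    ctrl.line_to([*xy,up],vel=.2); print("up",g())
def carry(z,xy=STUD):
    ctrl.line_to([*xy,z],vel=.25)
def place(z0,z,opening,lim=6,vel=.04,xy=STUD,up=.16):
    ctrl.line_to([*xy,z0],vel=.12,force_limit=15)
    hit=ctrl.line_to([*xy,z],vel=vel,force_limit=lim); print("down",hit,g())
    ctrl.set_gripper(opening); print("open",g())
    ctrl.line_to([*xy,up],vel=.2)
E
python3 - <<'E'
from h import *
pick([.6153,-.2423],-.003,.072,.05,30)
carry(.12)
ctrl.wait(.2); save("p1",imaging.snapshot("wrist"))
print(g())
E
```

```text
grip t=11.2 gap=0.0576 F=[-0.3 -1.   5.7] p=[ 0.616  -0.2426 -0.0019]
up t=12.0 gap=0.0575 F=[-1.  -0.1 -1.2] p=[ 0.6146 -0.242   0.1187]
t=13.5 gap=0.0575 F=[-0.5  0.8  0.1] p=[0.5458 0.0111 0.1199]
```

View pics/p1.png

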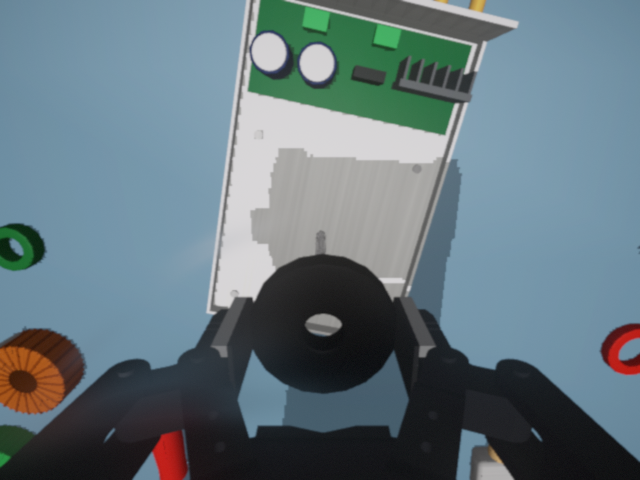

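The pad is held level between the fingers, its centre near (323,323). Checking its offset from the TCP.

```bash
python3 - <<'E'
from h import *
s=ctrl.get_state()
im=cv2.imread("pics/p1.png")[:,:,::-1]
print(at("wrist",323,323,.1299,s)-s["position"], at("wrist",323,254+136/2,.1299,s)-s["position"])
E
```

```text
[ 0.00168701 -0.00077897  0.00999116] [ 0.00214152 -0.00077949  0.00999116]
```

```bash
python3 - <<'E'
from h import *
place(.03,.0015,.074,lim=6,vel=.04,up=.16)
ctrl.move_pose([.53,.01,.25],R(0)); 
import pickle
st=ctrl.get_state(); im=imaging.snapshot("wrist"); save("mid2",im); pickle.dump(st,open("st2.pkl","wb"))
print(g())
E
```

```text
down True t=15.0 gap=0.0576 F=[-1.6 -0.9  7.2] p=[0.5453 0.0118 0.0021]
open t=15.3 gap=0.0738 F=[-0.3 -0.2 -0.8] p=[0.5449 0.0118 0.0017]
t=16.8 gap=0.0742 F=[-0.4 -0.1 -0.3] p=[0.5295 0.01   0.2487]
```

View pics/mid2.png

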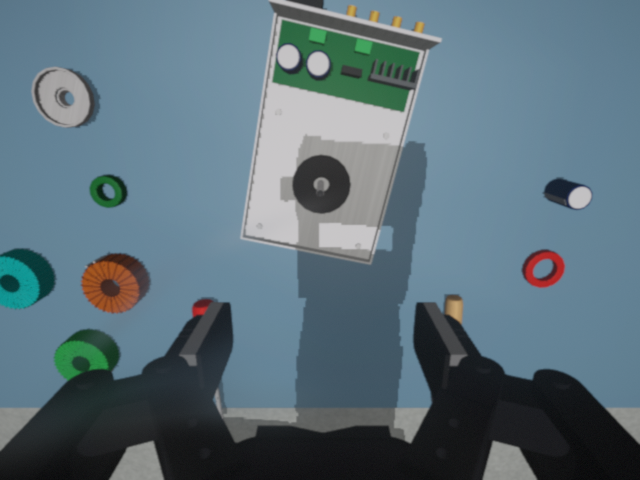

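The pad lies flat and centred on the stud: pad (321,184), stud inside the hole. Now I'll hover over the left parts and measure the choke and plate.

```bash
python3 - <<'E'
from h import *
import pickle
s2=pickle.load(open("st2.pkl","rb")); m2=cv2.imread("pics/mid2.png")[:,:,::-1]
b=blob(m2,321,184,*BLK,r=40); print("pad",b,at("wrist",b[0],b[1],.010,s2))
ctrl.move_pose([.51,.245,.25],R(0)); st=ctrl.get_state(); im=imaging.snapshot("wrist"); save("left",im); pickle.dump(st,open("stl.pkl","wb"))
for n,p,c,z in [("choke",(.4349,.2432),COP,.013),("plate",(.6283,.2592),GRY,.0125)]:
    # predicted pixel
    T=np.eye(4);T[:3,:3]=st["orientation"];T[:3,3]=st["position"];P=imaging.camera_params("wrist");T=np.linalg.inv(T@P["T_tool_cam"])
    q=T[:3,:3]@np.array([*p,z])+T[:3,3]; u=int(P["fx"]*q[0]/q[2]+P["cx"]);v=int(P["fy"]*q[1]/q[2]+P["cy"])
    b=blob(im,u,v,*c); print(n,(u,v),b,at("wrist",b[0],b[1],z,st).round(4))
E
```

```text
pad (321.18375396728516, 183.64620208740234, (55.34397506713867, 56.02165603637695)) [0.54446052 0.01084051 0.01      ]
choke (322, 265) (326.2245178222656, 267.4662322998047, (56.03340530395508, 57.91533660888672)) [0.433  0.2394 0.013 ]
plate (305, 73) (307.4532165527344, 73.5447769165039, (58.28050231933594, 63.42790985107422)) [0.6284 0.2573 0.0125]
```

View pics/left.png

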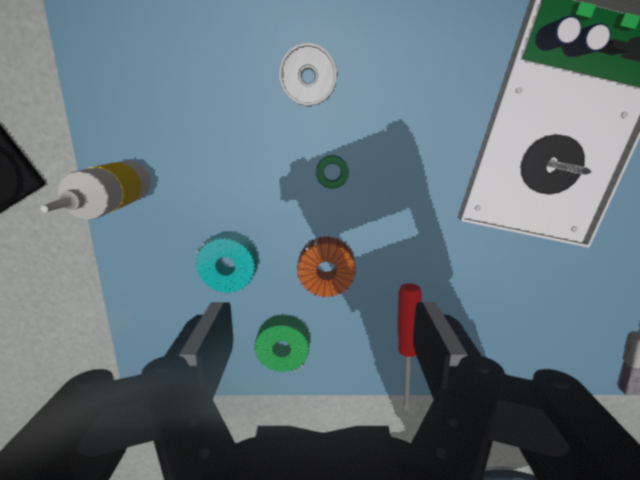

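Left view: choke (326,267), plate (308,74), green ring (282,343), turquoise ring (227,264). There is enough free space for the fingers on both sides of the choke. Picking it.

```bash
python3 - <<'E'
from h import *
pick([.433,.2394],.000,.076,.05,70,up=.13)
carry(.13); print(g())
ctrl.wait(.2)
save("p2",imaging.snapshot("wrist")); print(g())
E
```

```text
grip t=19.8 gap=0.0603 F=[-3.5 -0.6 15.3] p=[0.4338 0.2398 0.0017]
up t=20.6 gap=0.0603 F=[-0.3 -0.5 -4.9] p=[0.4324 0.2391 0.1291]
t=21.7 gap=0.0602 F=[-0.6  0.  -3.5] p=[0.5451 0.0127 0.1297]
t=22.0 gap=0.0602 F=[ 0.2 -0.5 -3.7] p=[0.5455 0.0125 0.1301]
```

View pics/p2.png

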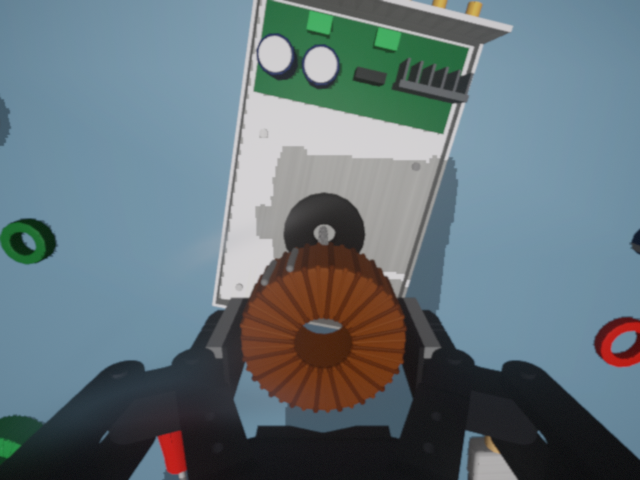

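The choke is held level and centred (hole at (323,341)), with the pad and stud visible beyond it. Lowering it gently until contact.

```bash
python3 - <<'E'
from h import *
ctrl.line_to([*STUD,.04],vel=.12,force_limit=15)
hit=ctrl.line_to([*STUD,.014],vel=.03,force_limit=5); print("down",hit,g())
ctrl.set_gripper(.066); ctrl.set_gripper(.076); print(g())
ctrl.line_to([*STUD,.16],vel=.2)
ctrl.move_pose([.53,.01,.25],R(0)); st=ctrl.get_state(); im=imaging.snapshot("wrist"); save("mid3",im)
b=blob(im,320,190,*COP,r=50); print(b,at("wrist",b[0],b[1],.029,st).round(4))
E
```

```text
down True t=23.6 gap=0.0604 F=[-1.1  0.6  5.9] p=[0.5455 0.0118 0.0178]
t=24.1 gap=0.0760 F=[-0.4 -0.5  0. ] p=[0.5447 0.0119 0.0172]
(321.34865951538086, 186.47597122192383, (61.95548629760742, 62.955955505371094)) [0.5449 0.0106 0.029 ]
```

View pics/mid3.png

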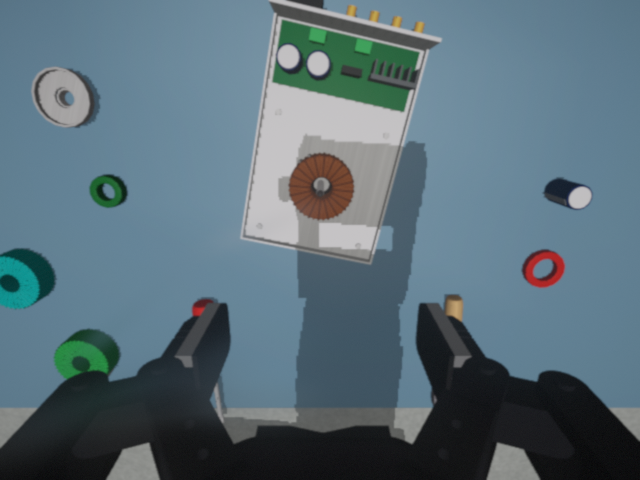

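The choke is seated: contact came at the predicted height of 17.8 mm, and it is centred at (321,186) around the stud. Next, the red ring.

```bash
python3 - <<'E'
from h import *
pick([.4482,-.2382],.0003,.058,.034,25,up=.13)
carry(.13); print(g())
place(.06,.039,.056,lim=4,vel=.03)
ctrl.move_pose([.53,.01,.25],R(0)); st=ctrl.get_state(); im=imaging.snapshot("wrist"); save("mid4",im)
b=blob(im,320,190,*RED,r=50); print(b,at("wrist",b[0],b[1],.047,st).round(4),g())
save("crop4",cv2.resize(im[140:240,260:380],None,fx=5,fy=5,interpolation=3))
E
```

```text
grip t=27.9 gap=0.0418 F=[-0.9  0.3  5. ] p=[ 0.4488 -0.2385  0.0014]
up t=28.7 gap=0.0417 F=[ 0.2 -0.2 -0.6] p=[ 0.4478 -0.2379  0.1293]
t=30.0 gap=0.0417 F=[-0.6  0.3 -0.8] p=[0.5453 0.011  0.1297]
down True t=31.3 gap=0.0415 F=[0.9 0.7 0.7] p=[0.5456 0.0118 0.0431]
open t=31.6 gap=0.0561 F=[-0.6 -0.2 -0.7] p=[0.5452 0.0118 0.043 ]Traceback (most recent call last):
  File "<stdin>", line 6, in <module>
  File "h.py", line 23, in blob
    c=max(cs,key=cv2.contourArea); e=cv2.fitEllipse(cv2.convexHull(c))
ValueError: max() iterable argument is empty
```

```bash
python3 - <<'E'
import cv2
im=cv2.imread("pics/mid4.png")
cv2.imwrite("pics/crop4.png",cv2.resize(im[140:240,260:380],None,fx=5,fy=5,interpolation=3))
E
```

```text
(no output)
```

View pics/crop4.png

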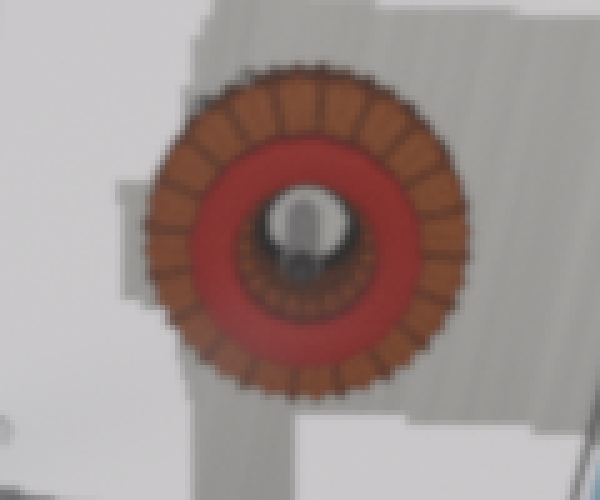

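Crop: red ring flat and centred on the choke at crop (306,250), stud tip at crop (302,266). Computing the offset between ring and stud.

```bash
python3 - <<'E'
from h import *
s=ctrl.get_state(); print(g())
f=lambda u,v:(260+u/5-.4,140+v/5-.4)
print("ring",at("wrist",*f(306,250),.052,s),"hole top",at("wrist",*f(306.5,253),.052,s))
for z in (.064,.067): print("tip",at("wrist",*f(302,265),z,s))
print("choke",at("wrist",*f(308,233),.029,s))
E
```

```text
t=32.8 gap=0.0557 F=[-0.4 -0.1 -1. ] p=[0.5294 0.01   0.2485]
ring [0.54561625 0.0110906  0.052     ] hole top [0.54506151 0.0110002  0.052     ]
tip [0.54522798 0.01174067 0.064     ]
tip [0.54582561 0.01171825 0.067     ]
choke [0.54456972 0.01081524 0.029     ]
```

Ring and stud agree to 0.6 mm, so I'll place the plate at y = 0.0122. Picking it now.

```bash
python3 - <<'E'
from h import *
import pickle
s=pickle.load(open("stl.pkl","rb"))
print("rim",at("wrist",308,74,.0125,s),"hole",at("wrist",308,75.5,.001,s))
pick([.6284,.2573],.002,.070,.044,30,up=.14)
ctrl.line_to([.5457,.0122,.14],vel=.25); ctrl.wait(.2); print(g())
im=imaging.snapshot("wrist"); save("p4",im)
E
```

```text
rim [0.62798447 0.25681938 0.0125    ] hole [0.62779178 0.25724373 0.001     ]
grip t=35.3 gap=0.0518 F=[-1.7 -0.9  6.4] p=[0.6291 0.2575 0.0033]
up t=36.1 gap=0.0518 F=[ 0.1 -0.1 -1.2] p=[0.6277 0.2571 0.1386]
t=37.5 gap=0.0518 F=[-0.3 -1.6 -0.6] p=[0.5459 0.013  0.1399]
```

View pics/p4.png

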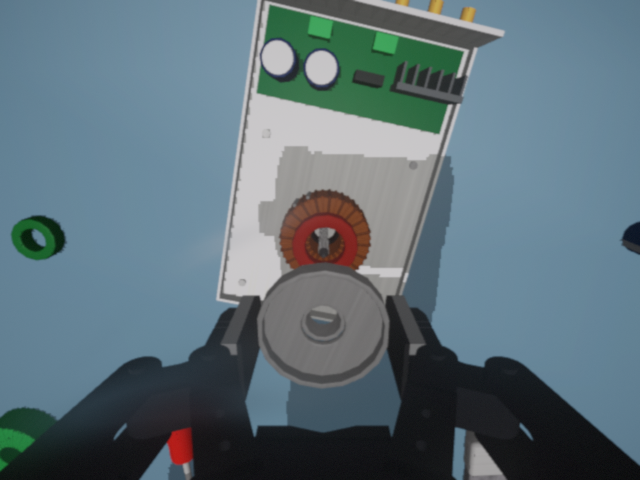

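The plate is held level, dish down, with its centre near (323,323). Lowering it slowly with contact checks.

```bash
python3 - <<'E'
from h import *
s=ctrl.get_state(); print("in-hand",at("wrist",323,324.5,.150,s)-s["position"])
xy=[.5457,.0122]
ctrl.line_to([*xy,.09],vel=.12,force_limit=15)
hit=ctrl.line_to([*xy,.043],vel=.03,force_limit=4); print("down",hit,g())
E
```

```text
in-hand [ 0.00106698 -0.00077878  0.01009612]
down True t=39.4 gap=0.0517 F=[-1.2  0.3  6.6] p=[0.5456 0.0122 0.0475]
```

Contact came at 47.5 mm against 47.3 mm expected, so the plate is seated. Releasing and checking.

```bash
python3 - <<'E'
from h import *
ctrl.set_gripper(.058); ctrl.set_gripper(.070); print(g())
ctrl.line_to([.5457,.0122,.16],vel=.2)
ctrl.move_pose([.53,.01,.25],R(0)); a=imaging.snapshot("wrist")
ctrl.move_pose([.35,-.25,.30],R(0)); b=imaging.snapshot("scene"); print(g())
c=np.zeros((600,800,3),np.uint8)
c[:400,:400]=cv2.resize(a[140:240,270:370],(400,400),interpolation=3)
c[:400,400:]=cv2.resize(b[210:310,300:400],(400,400),interpolation=3)
c[400:,:400]=cv2.resize(a,(267,200))[:,:].copy() if 0 else cv2.resize(b[130:370,170:650],(400,200),interpolation=3)
save("final",c)
E
```

```text
t=39.9 gap=0.0702 F=[0.4 0.6 0.1] p=[0.5451 0.0122 0.0469]
t=42.4 gap=0.0704 F=[-0.3  0.2 -0.1] p=[ 0.3506 -0.2494  0.2996]
```

View pics/final.png

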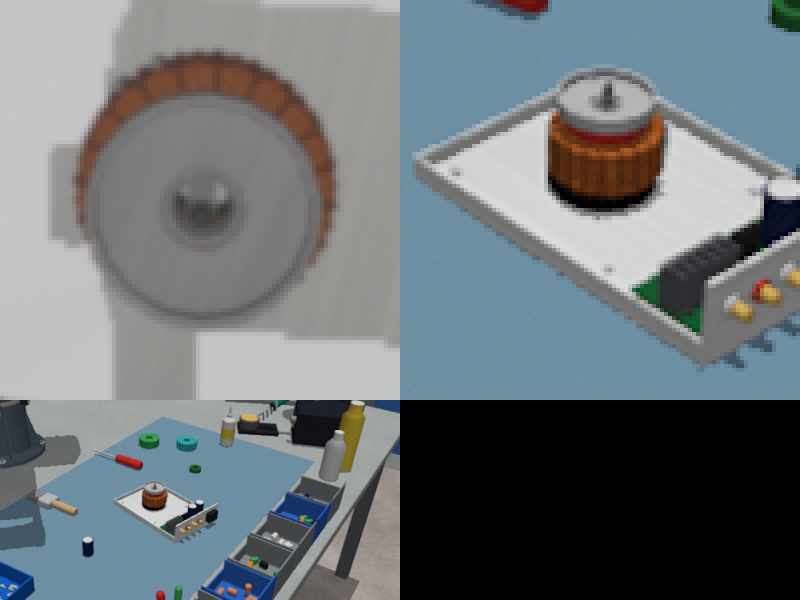

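Final view: pad, choke, red ring and plate are stacked level, with the stud tip showing through the plate's hole at (605,95). The other things on the bench are where they were. Handing in.

```bash
python3 -c "
from plant import ctrl
print(ctrl.job_done())"
```

```text
the job is handed in; nothing more can be done
None
```

The pad, choke, red ring and dished plate sit flat over the stud in the order asked; the choke was lowered until it touched, the gripper is clear of everything, and the job was handed in at about 42 s.

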